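Open the sprung filling hatch of a seed dispenser to its marker and hold it

ROBOT

A 7-joint arm with a two-finger parallel gripper is mounted at the origin on the work surface. World frame = base frame: x ahead of the robot, y to its left, z up, the work surface at z = 0. Lengths are in mm, angles in degrees, forces in N, time in s.
With the tool pointing down it reaches from about 400 to 925 mm from the base axis. Payload 4.1 kg.
Tool frame: the origin (TCP) lies at the very end of the fingers, on their centre line; the grasp point (between the pads) lies 19 mm behind it; x points along the fingers, y is the direction in which the jaws open and shut, and the axes are right-handed (so a half turn about x gives the same grasp; the last joint's range is limited). The gripper opens to 85 mm and grips with 20 to 120 N. Pads are 22 mm wide; open, the fingers measure 114 mm over their backs; the gripper's body (76 mm by 85 mm) begins 54 mm behind the grasp point. The pads swing forward as they close: fully open they stand 13 mm farther back than shut.
Start: joints at [-68.812, 22.827, 2.584, 88.041, -1.071, 69.15, -2.905], TCP at [293.666, 579.917, 231.347] pointing down, gripper open.
Joint ranges: [-161.44, 161.44], [-28.35, 127.94], [-78.24, 83.42], [0, 140.83], [-78.03, 258.03], [13.02, 114.36], [-168.23, 168.23]. Speed limits (degrees/s): [147.25, 147.25, 180, 180, 180, 180, 180].

INTERFACE

Orientations are given as a 3x3 rotation matrix whose columns are the frame's x, y, z axes.
In Python, from bench import telemetry, imaging, r gives the robot as it stands.
- The arm moves only by the shell command python3 -m pendant 'ROWS' [FORCE]. ROWS is JSON, a list of rows, each a list of 3 entries, a list of its own where there are three numbers: the shift along the tool's x, y, z in mm, then the turn, a rotation vector about the tool's x, y, z in rad, then the closure, from 0 (fully open) to 1 (shut). In form: [[[x, y, z], [wx, wy, wz], gripper], ...]. A call has 1 to 12 rows; each row is the pose to reach, as a shift and turn from the pose commanded when the call began, along the tool's axes at that moment; what a row does not reach only later rows make up. A row lasts 1/8 s, in which the tool goes at most 62.5 mm and 10.7 degrees, less where a joint would pass 70% of its speed; a pose out of reach is approached as far as the arm can. A call with a gripper value outside its range is refused whole. The fingers move at their own pace and stop on an object; FORCE is the grip in N (left out, the last holds). Time passes only in rows, so rows that repeat a pose let the fingers close. It gives the time, the measured TCP pose, the force and the opening at its end, in the units of the state.
- telemetry.read_state(): the state, without advancing time (a new reading comes with each control period).
- imaging.read_camera(name): name is "scene" or "top" or "wrist"; returns a dict with "image" (420x560x3 uint8, red, green, blue), "depth" (420x560 float32, mm along the optical axis (not along the pixel's ray), 0 where there is no reading), "camera_matrix" (3x3 intrinsics, pixels), "dist" ([k1, k2, p1, p2, k3] as OpenCV has them; the pictures are not rectified), "R" (3x3) and "t" (3): a world point X has camera coordinates R X + t. Camera axes: x right, y down, z forward; pixel columns grow to the right and rows downward; lengths in mm; the calibration is good to about 2 mm. A picture is of the moment at which its call begins.
- r.close_job(): hands the job in, once; it reports no verdict.
The state is a dict: "time": time; "joint_pos": joint angles; "qd": joint speeds; "joint_torque": joint torques, N m; "tool_pos": TCP position; "orientation": TCP orientation; "wrist_force": force on the tool from outside, world axes, zero at the start; "ft_torque": the same for the moment, N m; "opening": opening from 0.0 (shut) to 1.0 (fully open).
Only numpy, scipy, OpenCV 4.12 (cv2) and the standard library are available. Lean on these libraries where they do the work, as an engineer would, in place of code of your own. Each camera call takes 0.05 s, during which the arm holds its last target.

TASK

I want to refill the seed dispenser: with the hatch still shut, turn the portion knob until its pointer stands on the zero tick, so that nothing can run out. Then pull the spring-closed filling hatch open by its wooden handle until the index finger on its edge is level with the line on the brass marker, and finish while still holding it there, without letting go, so that I can pour. Do not shift the marker, and leave the pot, the pliers and the seed tray where they are.

Things in the scene. Friction and masses are not known exactly. Their poses are not given: they have to be found in the camera images.
- dispenser: Bench seed dispenser, fixed. Pine base 230 (x) by 275 (y) mm. Grey hopper 200 by 140 mm centred on the origin, 80 mm high; aluminium hatch rails along x at y +-62.5, tops 90 mm up. Portion module at (0, -128) mm: 110 by 100, 70 high, with a white dial 94 across, 4 thick. Origin under the hopper's centre at ledge height; z up; -x is the front and the way the hatch opens. Turned up to 0.45 rad.
- portion_knob (a joint): Angle of the knob's pointer, rad. 0 = on the zero tick, the longest and widest one (14 by 4.5 mm; others 7 mm, every 0.3 rad), on the dial's -x side. Grows clockwise seen from above: at q the pointer direction is the dispenser's -x turned clockwise by q. Starts between 0.5 and 1.4; stops at -0.5 and 2.3. Friction 0.04 N m: it stays where it is left.
- knob_grip (a point): Grip point of the portion knob, on its vertical axis, 107.5 mm above the ledge. Black knob: round skirt 48 mm across (top 80.5 mm up) with an upright bar 44 mm long, 12 thick, top 118.5 mm up. The bar lies along the pointer direction; a black pointer 5 mm wide sticks out 11 mm beyond one end of the bar at its foot, and a white line on the bar's top lies on that half.
- hatch (a joint): How far the filling hatch is pulled open, m: 0 shut (start), grows towards the dispenser's -x, stop at 0.085. A spring pulls it shut, 2.8 N when shut plus 110 N/m; it snaps back if let go. Aluminium plate 100 (x) by 112 (y) by 4 mm, top 85 mm above the ledge, sliding between the rails.
- hatch_handle (a point): Grip point of the hatch's handle, 111 mm above the ledge, moves with the hatch: an upright pine bar on the plate, 12 mm thick along the dispenser's x, 44 mm wide along its y, from 85 to 125 mm above the ledge. The point is in the middle of the bar, 14 mm below its top.
- hatch_index (a point): Tip of the hatch's index finger, a thin black bar (4 mm wide) that reaches out over the rail from the hatch's +y edge at its front end, 93.5 mm above the ledge. Moves with the hatch; when shut it lies at (-4, +70) mm from the dispenser's origin.
- marker_line (a point): Inner end of the black line (4 mm wide, along the dispenser's y) on top of the brass marker, a block 14 (x) by 20 (y) mm clipped outside the +y rail, top 94.5 mm up. Site axes as the dispenser's. The hatch is at the mark when index and line have the same dispenser x. It stands 35 to 62 mm along -x from the shut hatch's index. Stiff, but can be shoved (8 N).
- pot: Bystander: small open terracotta pot, 90 mm across, 85 mm high, standing; origin under its centre.
- pliers: Bystander: combination pliers lying flat, about 185 mm long, 66 mm wide, 16 mm high; steel jaws to its +x, dark grips to -x; origin near the pivot at ledge height.
- seed_tray: Bystander: black plastic seed tray 90 (x) by 200 (y) by 45 mm with 8 cells, held to the ledge's far edge by a steel spring clip (top 51 mm up). Fixed; origin under its centre.

How it is judged (in metres and radians):
On the way:
1. the portion knob's pointer stands on zero while the hatch is still shut (value of joint portion_knob between -0.15 and 0.15 rad and value of joint hatch below 0.012 m), for 0.2 s.
At the end, for the whole second after the job is handed in: The knob's pointer is within 0.15 rad of zero, the hatch's index is within 6 mm of the marker line along the slide, the hatch is at rest (under 10 mm/s), and the fingers hold it (contact force over 2 N) (value of joint portion_knob between -0.15 and 0.15 rad and x of hatch_index in the frame of marker_line between -0.006 and 0.006 m and velocity of joint hatch between -0.01 and 0.01 m/s and contact force between the fingers and hatch above 2 N); the arm keeps its last pose, push and grip.
It fails at once if the brass marker is shifted by more than 4 mm (distance of marker_line from where it was at the start of the episode above 0.004 m).
It fails at once if the pot or the pliers are shifted by more than 20 mm (distance of any of pot, pliers from where it was at the start of the episode above 0.02 m).
It fails at once if the seed tray is struck with more than 10 N (contact force between any of the arm, the fingers and seed_tray above 10 N).
It also fails if it takes over 42 s, if anything falls off the work surface, if the arm or the gripper's body presses on something with over 40 N, if the wrist force passes 120 N, or if a joint passes its speed limit or range.

## Working session

There is one attempt and no reset: what is moved stays moved. The work goes in short steps, Python scripts to look and compute and a shell command to move; the robot and the scene stay as the last step left them, time stands still between calls to the robot, and variables do not carry over. Pictures are saved under pics/ and viewed, and the job is handed in when it is done.

```bash
ls; mkdir -p pics
cat > h.py <<'E'
import numpy as np, cv2
from bench import telemetry, imaging, r
def cam(n,save=None):
    c=imaging.read_camera(n)
    if save: cv2.imwrite('pics/'+save,cv2.cvtColor(c['image'],cv2.COLOR_RGB2BGR))
    np.savez('last_'+n+'.npz',**{k:np.array(v) for k,v in c.items()})
    return c
def ray(c,uv,z):
    K=np.array(c['camera_matrix'],float);d=np.array(c['dist'],float)
    p=cv2.undistortPoints(np.array(uv,float).reshape(-1,1,2),K,d).reshape(-1,2)
    R=np.array(c['R']);t=np.array(c['t']).ravel()
    o=-R.T@t
    dirs=np.c_[p,np.ones(len(p))]@R
    return o+dirs*((z-o[2])/dirs[:,2])[:,None]
def pix(c,X):
    K=np.array(c['camera_matrix'],float);d=np.array(c['dist'],float)
    R=np.array(c['R'],float);t=np.array(c['t'],float).ravel()
    return cv2.projectPoints(np.array(X,float).reshape(-1,1,3),cv2.Rodrigues(R)[0],t,K,d)[0].reshape(-1,2)
E
python3 - <<'E'
from h import *
s=telemetry.read_state()
for k in s: print(k,np.round(s[k],3).tolist())
for n in('scene','top','wrist'):
    c=cam(n,n+'0.png'); R=np.array(c['R']);print(n,np.round(-R.T@np.array(c['t']).ravel()),np.round(R,2).tolist())
E
```

```text
pics
time 0.0
joint_pos [-68.811, 22.872, 2.581, 88.116, -1.072, 69.149, -2.905]
qd [0.05, 0.083, -0.001, 0.058, 0.035, 0.028, -0.076]
joint_torque [-0.001, -47.512, 1.364, -25.422, 0.012, 0.01, -0.0]
tool_pos [293.384, 579.298, 230.241]
orientation [[-0.001, 0.452, 0.892], [-0.002, 0.892, -0.452], [-1.0, -0.002, 0.0]]
wrist_force [0.502, 0.068, 0.014]
ft_torque [0.022, 0.01, -0.043]
opening 1.004
scene [1318. -963. 1071.] [[0.8, 0.6, 0.02], [0.38, -0.49, -0.78], [-0.46, 0.63, -0.62]]
top [ 340.   30. 1237.] [[-0.07, -1.0, -0.0], [-0.97, 0.07, -0.21], [0.21, -0.01, -0.98]]
wrist [233. 611. 373.] [[0.45, 0.89, -0.0], [0.86, -0.43, 0.27], [0.24, -0.12, -0.96]]
```

View pics/scene0.png

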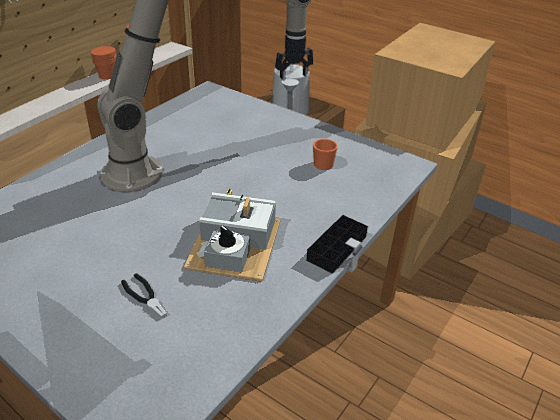

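View pics/top0.png

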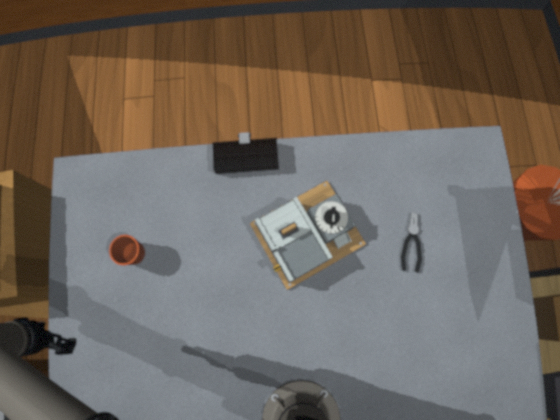

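View pics/wrist0.png

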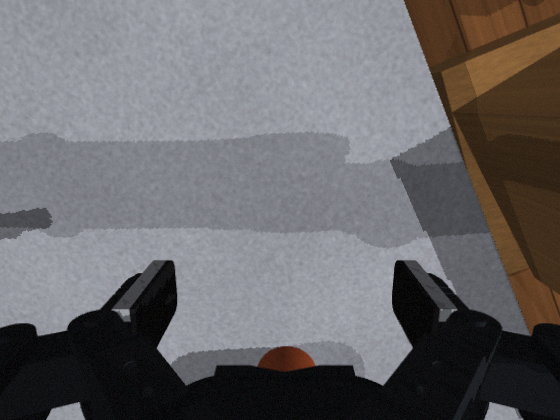

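The scene and top views show the dispenser ahead of the base (about (290,235) in top), with the knob at (331,216) and the handle at (289,229). The pot is at left, the pliers at right and the tray at the far edge. I'll zoom in next.

Run:
```python
import cv2
a=cv2.imread('pics/top0.png')[170:300,230:380]; cv2.imwrite('pics/topz.png',cv2.resize(a,None,fx=5,fy=4.6,interpolation=cv2.INTER_CUBIC))
a=cv2.imread('pics/scene0.png')[180:290,175:295]; cv2.imwrite('pics/scenez.png',cv2.resize(a,None,fx=5.4,fy=5.4,interpolation=cv2.INTER_CUBIC))
```

```text
(no output)
```

View pics/topz.png

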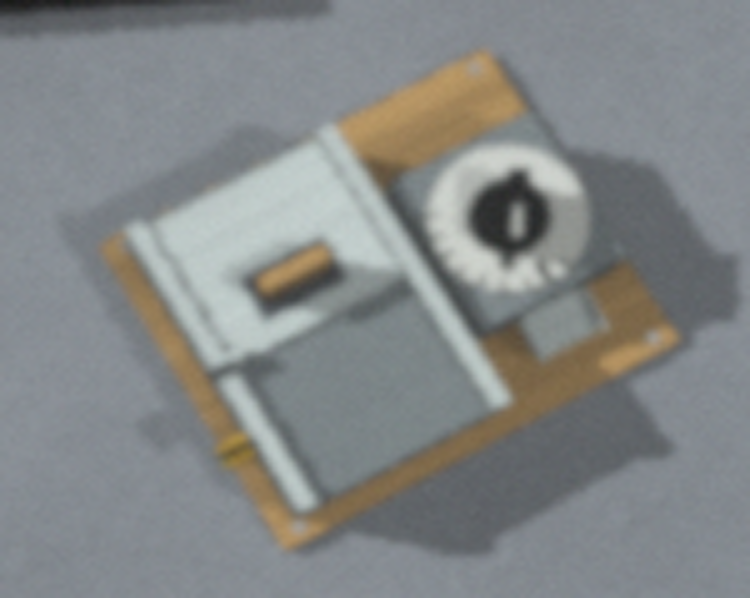

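View pics/scenez.png

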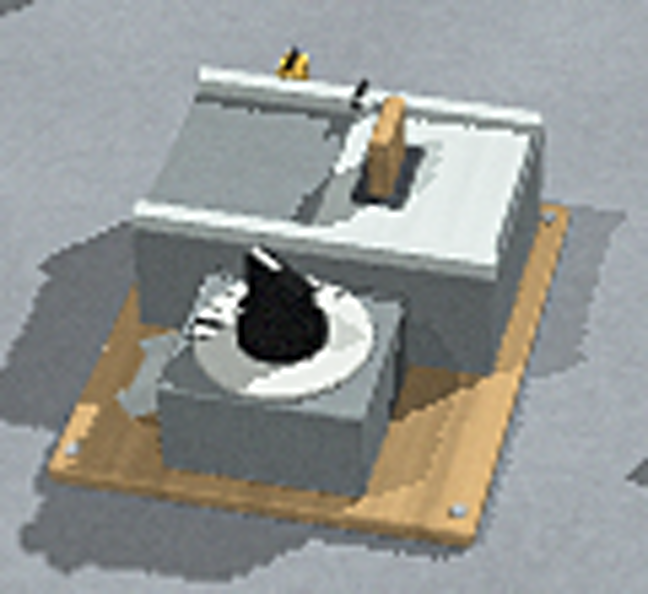

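The zooms show the hatch shut, the handle at about (289,229) in top, the marker near (277,267), and the knob pointer well off zero, clockwise towards the marker side. First comes a coarse dispenser pose from the pine base and rails, then I'll bring the wrist camera over.

Run:
```python
from h import *
c=dict(np.load('last_top.npz'))
def z(p): p=np.array(p,float); return np.c_[230+p[:,0]/5-.4,170+p[:,1]/4.6-.4]
# rail end centres (z=90)
W=ray(c,z([[137,228],[305,505],[332,132],[500,400]]),90); print(np.round(W,1)); 
print('centre',W.mean(0), [np.degrees(np.arctan2(*(a-b)[:2][::-1])) for a,b in((W[0],W[1]),(W[2],W[3]))],np.degrees(np.arctan2(*((W[0]-W[2])[:2][::-1])))-90)
k=ray(c,z([[513,215]]),100);print('knob',k)
print('handle',ray(c,z([[298,272]]),125))
yaw=0.45;o=np.array([*W.mean(0)[:2]]);
print('pot',ray(c,[[126,250]],40),'pliers',ray(c,[[412,240]],8),'tray',ray(c,[[245,155]],45))
```

```text
[[ 571.9   83.4   90. ]
 [ 396.     1.8   90. ]
 [ 624.4  -31.9   90. ]
 [ 450.6 -111.6   90. ]]
centre [510.72894133 -14.57880035  90.        ] [np.float64(24.89638072158446), np.float64(24.64663462805464)] 24.46340814149994
knob [[ 562.04088155 -128.86628639  100.        ]]
handle [[531.61429529  -4.39527978 125.        ]]
pot [[517.68408559 481.2029349   40.        ]] pliers [[ 488.26355597 -378.1620264     8.        ]] tray [[783.50633498 109.90672372  45.        ]]
```

```bash
python3 -m pendant '[[[-60,-20,20],[0.18,0,0],0],[[-60,-70,60],[0.36,0,0],0],[[-60,-120,100],[0.54,0,0],0],[[-60,-170,140],[0.72,0,0],0],[[-60,-220,180],[0.9,0,0],0],[[-60,-265,215],[1.08,0,0],0.3],[[-60,-310,250],[1.26,0,0],0.3],[[-60,-355,285],[1.44,0,0],0.3],[[-60,-400,320],[1.62,0,0],0.3],[[-60,-445,357],[1.8,0,0],0.3],[[-60,-485,392],[1.98,0,0],0.3],[[-60,-509,411],[2.16,0,0],0.3]]' 30
```

```text
time: 1.65
tool_pos: [430.3, -62.9, 291.4]
orientation: [[0.001, 0.482, -0.876], [0.0, -0.876, -0.482], [-1.0, 0.0, -0.001]]
wrist_force: [-0.6, 1.0, -0.1]
opening: 0.701
```

```bash
python3 -m pendant '[[[0,0,0],[0.18,0,0],0.4],[[0,0,0],[0.36,0,0],0.4],[[0,0,0],[0.54,0,0],0.4],[[0,0,0],[0.6,0,0],0.4],[[0,0,0],[0.6,0,0],0.4],[[0,0,0],[0.6,0,0],0.4]]'
python3 - <<'E'
from h import *
cam('wrist','w1.png');print(np.round(telemetry.read_state()['joint_pos'],1))
E
```

```text
time: 2.4
tool_pos: [430.3, -59.9, 291.2]
orientation: [[-0.0, -0.086, -0.996], [0.0, -0.996, 0.086], [-1.0, -0.0, 0.0]]
wrist_force: [-0.6, 0.3, 0.3]
opening: 0.601
[-36.2  -4.1  36.7 111.3   2.6  72.  -95.3]
```

View pics/w1.png

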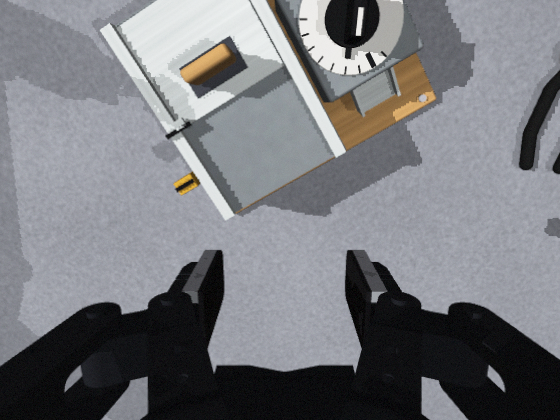

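The wrist view shows the rails, the handle (207,63), the index finger (178,131), the marker line (185,184), the knob (352,17) with its pointer tip (348,57), and the zero tick (372,61). I'll zoom for subpixel points.

Run:
```python
import cv2
im=cv2.imread('pics/w1.png')
cv2.imwrite('pics/w1a.png',cv2.resize(im[0:85,290:410],None,fx=6.6,fy=6.6,interpolation=cv2.INTER_CUBIC))
cv2.imwrite('pics/w1b.png',cv2.resize(im[110:210,150:270],None,fx=6,fy=6,interpolation=cv2.INTER_CUBIC))
```

```text
(no output)
```

View pics/w1a.png

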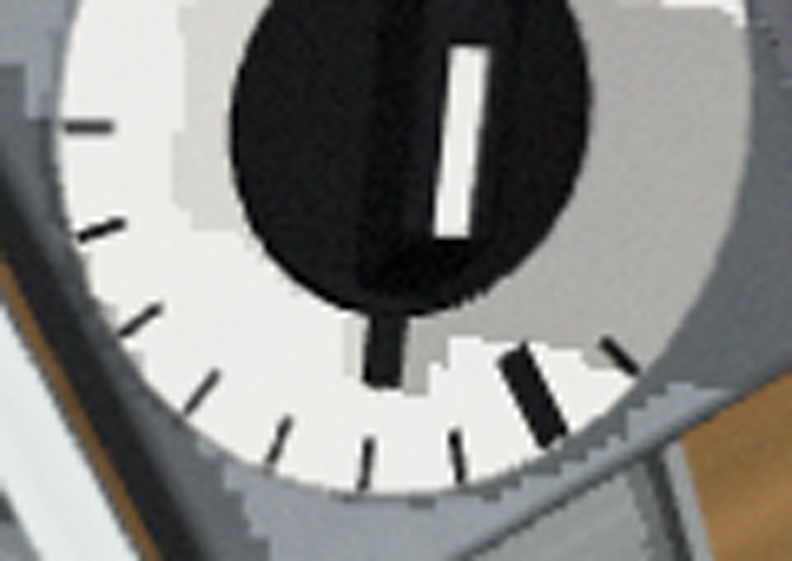

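View pics/w1b.png

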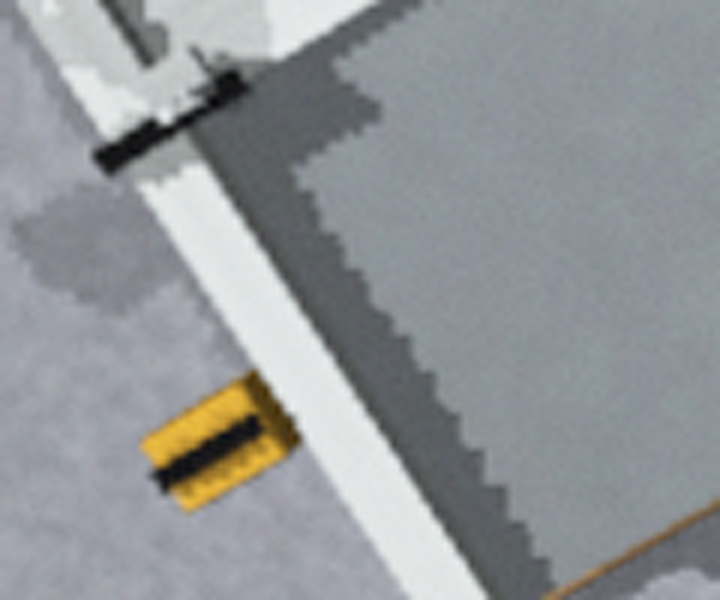

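```bash
cat > m1.py <<'E'
from h import *
c=dict(np.load('last_wrist.npz'))
A=lambda p:np.array(p,float)/6.6+[290,0]-.4
B=lambda p:np.array(p,float)/6+[150,110]-.4
yaw=lambda a,b:np.degrees(np.arctan2(*((b-a)[:2][::-1])))
# rail ends front
L=ray(c,A([[0,0]]),90)
wl=ray(c,A([[470,48],[453,237]]),118.5); print('line',wl.round(1),'yaw',yaw(*wl))
pt=ray(c,A([[388,318],[382,385]]),83); print('ptr',pt.round(1),yaw(*pt))
zt=ray(c,A([[515,352],[553,440]]),74); print('zero',zt.round(1),yaw(*zt))
# dial edge pts -> circle centre at z=74
e=ray(c,A([[62,60],[75,270],[130,370],[250,465],[380,497],[540,465],[700,300],[748,100]]),74)
M=np.c_[2*e[:,:2],np.ones(len(e))];s=np.linalg.lstsq(M,(e[:,:2]**2).sum(1),rcond=None)[0];ctr=s[:2];print('dial',ctr.round(1),np.sqrt(s[2]+ctr@ctr))
k=ray(c,A([[232,130],[262,230],[320,295],[440,310],[540,240],[590,110],[570,20]]),80.5)
M=np.c_[2*k[:,:2],np.ones(len(k))];s=np.linalg.lstsq(M,(k[:,:2]**2).sum(1),rcond=None)[0];print('skirt',s[:2].round(1),np.sqrt(s[2]+s[:2]@s[:2]))
print('zero tick dir from dial ctr',yaw(ctr,zt.mean(0)[:2]),'pointer dir',yaw(ctr,pt[1][:2]))
ix=ray(c,B([[105,160],[237,85]]),93.5);print('index',ix.round(1),yaw(*ix))
ml=ray(c,B([[255,426],[160,482]]),94.5);print('marker',ml.round(1),yaw(*ml))
r1=ray(c,[[104.5,30],[182.5,148],[228.5,219]],90);print('outer rail edge',yaw(r1[2],r1[0]),yaw(r1[1],r1[0]),r1.round(1))
r2=ray(c,[[268,0],[345,154]],90);print('inner -y rail',yaw(r2[1],r2[0]),r2.round(1))
hd=ray(c,[[181,75],[229,45],[233,55],[188,85]],125);print('handle top',hd.round(1))
E
python3 m1.py
```

```text
line [[ 564.8 -131.3  118.5]
 [ 544.5 -128.8  118.5]] yaw 172.81475378931862
ptr [[ 540.6 -126.9   83. ]
 [ 532.3 -125.8   83. ]] 172.41241893502544
zero [[ 535.8 -146.    74. ]
 [ 523.8 -151.    74. ]] -156.9492544608786
dial [ 565.  -131.2] 47.21815201134321
skirt [ 564.9 -131.1] 23.72740171962995
zero tick dir from dial ctr -153.78788499745102 pointer dir 170.65630043902826
index [[477.9  44.9  93.5]
 [487.4  22.9  93.5]] -66.6576558927133
marker [[434.8  28.1  94.5]
 [427.   44.6  94.5]] 115.17985484334106
outer rail edge 25.27081729891161 25.45605935815074 [[571.3  83.8  90. ]
 [465.7  33.5  90. ]
 [392.2  -0.8  90. ]]
inner -y rail 23.83552315886487 [[ 582.9  -59.    90. ]
 [ 447.  -119.1   90. ]]
handle top [[526.6  15.2 125. ]
 [545.4 -26.  125. ]
 [538.  -28.2 125. ]
 [518.6  10.8 125. ]]
```

```bash
python3 -m pendant '[[[40,20,-45],[0.02,0,0],0.4],[[80,40,-95],[0.043,0,0],0.4],[[120,59.4,-140.3],[0.043,0,0],0.4],[[140,59.4,-140.3],[0.043,0,0],0.4],[[140,59.4,-140.3],[0.043,0,0],0.4],[[140,59.4,-140.3],[0.043,0,0],0.4]]' 30
python3 - <<'E'
from h import *
cam('wrist','w2.png')
E
```

```text
time: 3.2
tool_pos: [565.3, -131.1, 152.4]
orientation: [[0.001, -0.129, -0.992], [0.0, -0.992, 0.129], [-1.0, -0.001, -0.001]]
wrist_force: [-0.6, -0.3, 0.5]
opening: 0.603
```

View pics/w2.png

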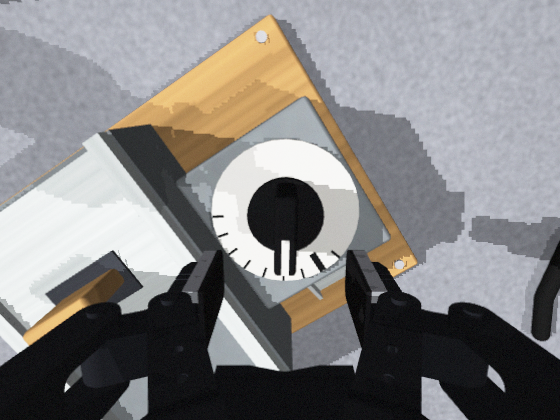

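Fingers straddle the bar, centred on it (bar at x≈285, fingers at 222/347). I'll descend and grip.

```bash
python3 -m pendant '[[[30,0,0],[0,0,0],0.4],[[55,0,0],[0,0,0],0.4],[[63,0,0],[0,0,0],0.5],[[63,0,0],[0,0,0],0.7],[[63,0,0],[0,0,0],0.95],[[63,0,0],[0,0,0],0.95],[[63,0,0],[0,0,0],0.95],[[63,0,0],[0,0,0],0.95]]' 40
python3 - <<'E'
from h import *
cam('wrist','w3.png');s=telemetry.read_state();print(s['ft_torque'],s['joint_pos'])
E
```

```text
time: 4.25
tool_pos: [566.0, -131.7, 89.9]
orientation: [[0.002, -0.13, -0.992], [-0.0, -0.992, 0.13], [-1.0, -0.0, -0.002]]
wrist_force: [-0.9, -0.4, 6.5]
opening: 0.131
[0.04011473 0.27245086 0.07579887] [-20.15696422  29.15255688  38.14865081 106.66995681 -22.57301317
  51.74289017 -68.77788602]
```

View pics/w3.png

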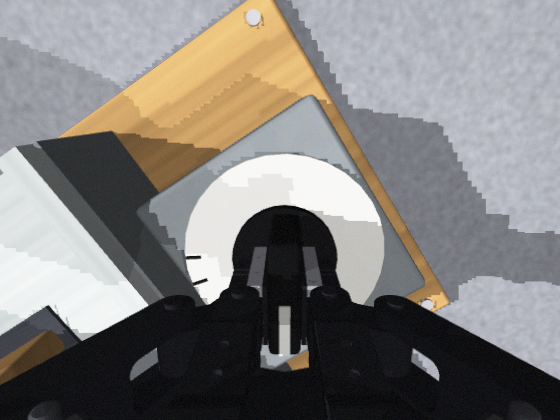

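```bash
python3 -m pendant '[[[0,0,0],[-0.1,0,0],0.95],[[0,0,0],[-0.2,0,0],0.95],[[0,0,0],[-0.3,0,0],0.95],[[0,0,0],[-0.4,0,0],0.95],[[0,0,0],[-0.5,0,0],0.95],[[0,0,0],[-0.565,0,0],0.95],[[0,0,0],[-0.565,0,0],0.95],[[0,0,0],[-0.565,0,0],0.95],[[0,0,0],[-0.565,0,0],0.95]]' 40
python3 - <<'E'
from h import *
cam('top','t4.png');s=telemetry.read_state();print(s['ft_torque'],s['joint_pos'])
E
```

```text
time: 5.42
tool_pos: [566.0, -131.5, 89.9]
orientation: [[0.002, 0.421, -0.907], [0.0, -0.907, -0.421], [-1.0, 0.001, -0.002]]
wrist_force: [-2.1, 0.1, 6.1]
opening: 0.13
[0.14207925 0.34338139 0.01319188] [-14.41960632  27.1192156   30.14759356 106.53485203 -17.24847658
  50.74558494 -41.0929633 ]
```

Turned (tool y is now at -65.1°). I'll release, rise and check the pointer.

```bash
python3 -m pendant '[[[0,0,0],[0,0,0],0.6],[[0,0,0],[0,0,0],0.4],[[0,0,0],[0,0,0],0.4],[[-30,0,0],[0,0,0],0.4],[[-62,0,0],[0,0,0],0.4],[[-80,0,60],[0,0,0],0.4],[[-80,0,60],[0,0,0],0.4]]' 40
python3 - <<'E'
from h import *
cam('wrist','w5.png')
E
```

```text
time: 6.35
tool_pos: [507.4, -159.7, 169.5]
orientation: [[0.0, 0.416, -0.909], [0.0, -0.909, -0.416], [-1.0, 0.0, -0.0]]
wrist_force: [-0.4, -1.5, -0.5]
opening: 0.601
```

View pics/w5.png

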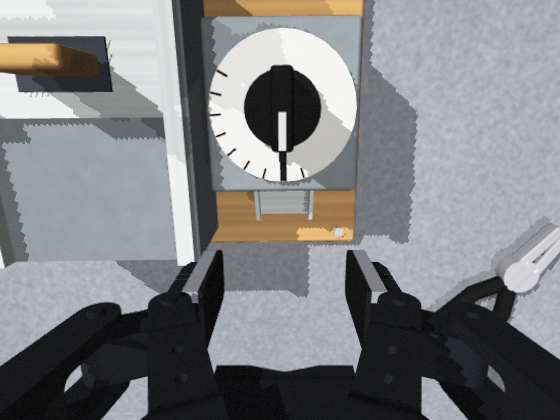

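Run:
```python
import cv2
im=cv2.imread('pics/w5.png')
cv2.imwrite('pics/w5a.png',cv2.resize(im[95:195,230:340],None,fx=6,fy=6,interpolation=cv2.INTER_CUBIC))
```

```text
(no output)
```

View pics/w5a.png

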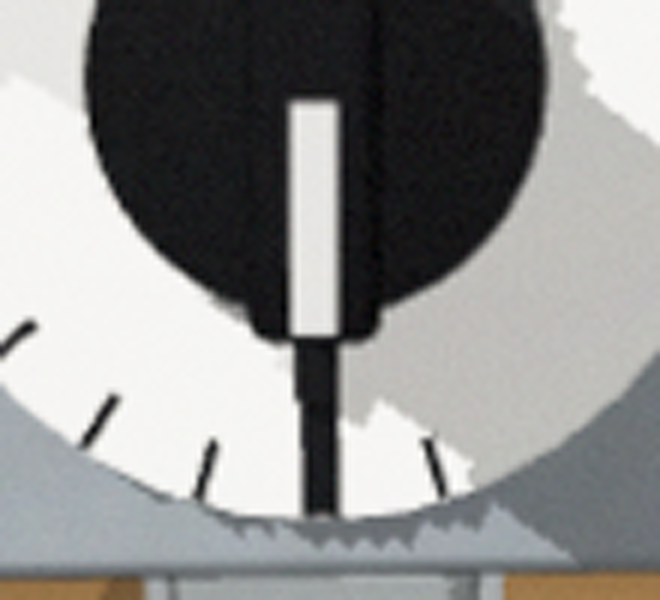

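The pointer lies on the zero tick (error about 0.03 rad or less) and the hatch is still shut. Travel to the mark measures about 46 mm. Next, over the handle at (531.5, -5.7), jaws along the slide.

```bash
python3 -m pendant '[[[0,-20,-13],[-0.18,0,0],0.4],[[0,-40,-26],[-0.36,0,0],0.4],[[0,-60,-40],[-0.54,0,0],0.4],[[0,-80,-53],[-0.72,0,0],0.4],[[0,-100,-66],[-0.9,0,0],0.4],[[0,-115,-76],[-1.08,0,0],0.4],[[0,-130,-86],[-1.26,0,0],0.4],[[5,-130,-86],[-1.44,0,0],0.4],[[15,-130,-86],[-1.575,0,0],0.4],[[19,-130,-86],[-1.575,0,0],0.4],[[19,-130,-86],[-1.575,0,0],0.4],[[19,-130,-86],[-1.575,0,0],0.4]]' 40
python3 - <<'E'
from h import *
cam('wrist','w6.png');s=telemetry.read_state();print(s['joint_pos'].__str__())
E
```

```text
time: 7.9
tool_pos: [534.1, -2.2, 149.4]
orientation: [[0.0, 0.906, 0.424], [0.0, 0.424, -0.906], [-1.0, 0.0, 0.0]]
wrist_force: [0.3, -0.0, 0.8]
opening: 0.603
[-16.54163414  16.0403162   14.49285262 109.55224257  -4.85433152
  54.95222871  25.31257334]
```

View pics/w6.png

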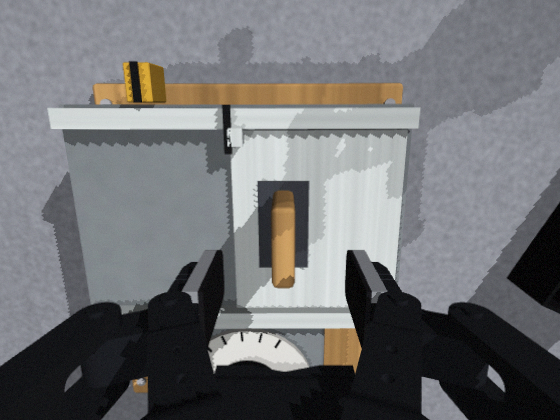

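The wrist view shows the handle centred between the jaws (x 284). The index finger is at x≈227 and the marker line at x≈134 (rows 63-153). I'll re-measure the handle and the travel here.

Run:
```python
from h import *
import cv2
c=dict(np.load('last_wrist.npz'));s=telemetry.read_state();T=np.array(s['orientation'],float);p=np.array(s['tool_pos'])
print('handle top tool frame',((ray(c,[[283.5,287],[283.5,192],[272,240],[296,240]],125)-p)@T).round(1))
im=cv2.imread('pics/w6.png')
cv2.imwrite('pics/w6a.png',cv2.resize(im[55:165,110:250],None,fx=5.5,fy=5.4,interpolation=cv2.INTER_CUBIC))
```

```text
handle top tool frame [[ 24.6  -0.3  22.1]
 [ 24.6  -0.3 -27.7]
 [ 24.6  -5.9  -3.4]
 [ 24.6   5.9  -3.4]]
```

View pics/w6a.png

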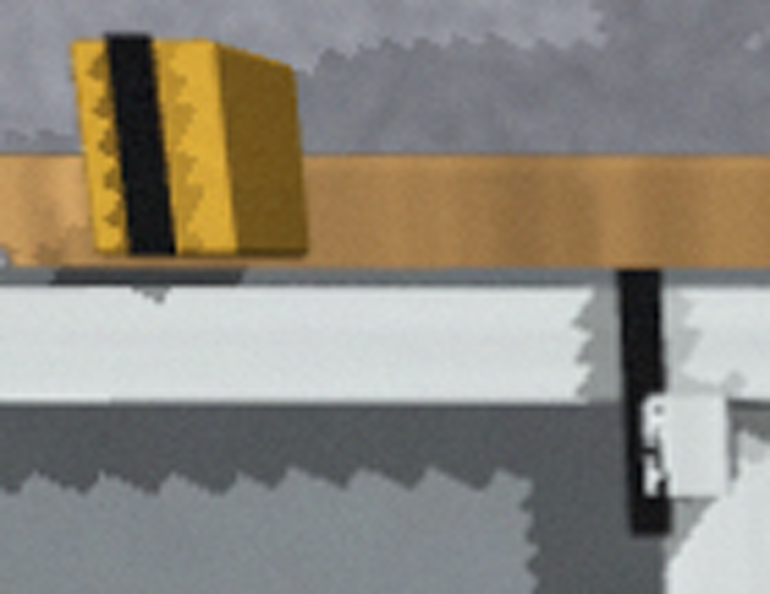

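```bash
cat > m2.py <<'E'
from h import *
c=dict(np.load('last_wrist.npz'))
A=lambda p:np.array(p,float)/[5.5,5.4]+[110,55]-.4
m=ray(c,A([[152,253],[128,37]]),94.5);i=ray(c,A([[640,272],[650,532]]),93.5)
for y in (24.5,24.85,25.1):
    u=np.array([np.cos(np.radians(y)),np.sin(np.radians(y))]);print(y,(m[:,:2]@u).round(1),(i[:,:2]@u).round(1))
E
python3 m2.py
python3 -m pendant '[[[30,0,-1.5],[0,0,0],0.4],[[48,0,-3],[0,0,0],0.4],[[56.5,0,-3],[0,0,0],0.5],[[56.5,0,-3],[0,0,0],0.7],[[56.5,0,-3],[0,0,0],0.95],[[56.5,0,-3],[0,0,0],0.95],[[56.5,0,-3],[0,0,0],0.95],[[56.5,0,-3],[0,0,0],0.95]]' 60
python3 - <<'E'
from h import *
cam('wrist','w7.png')
E
```

```text
24.5 [407.6 407.4] [453.7 453.9]
24.85 [406.7 406.6] [452.7 452.7]
25.1 [406. 406.] [452.  451.9]
time: 8.95
tool_pos: [532.5, -0.1, 93.6]
orientation: [[0.0, 0.905, 0.425], [-0.0, 0.425, -0.905], [-1.0, 0.0, 0.0]]
wrist_force: [-3.8, -1.7, 7.0]
opening: 0.13
```

View pics/w7.png

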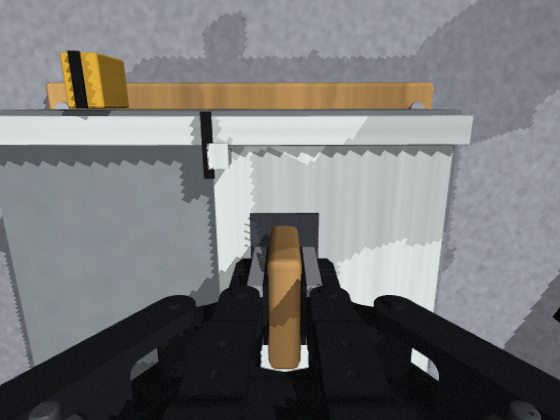

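The grip is on the handle (opening 11 mm), and both views give 46 mm of travel. Pulling along tool -y.

```bash
python3 -m pendant '[[[0,-5,0],[0,0,0],0.95],[[0,-11,0],[0,0,0],0.95],[[0,-17,0],[0,0,0],0.95],[[0,-23,0],[0,0,0],0.95],[[0,-29,0],[0,0,0],0.95],[[0,-35,0],[0,0,0],0.95],[[0,-40,0],[0,0,0],0.95],[[0,-44,0],[0,0,0],0.95],[[0,-46,0],[0,0,0],0.95],[[0,-46,0],[0,0,0],0.95],[[0,-46,0],[0,0,0],0.95],[[0,-46,0],[0,0,0],0.95]]' 60
python3 - <<'E'
from h import *
cam('wrist','w8.png')
im=cv2.imread('pics/w8.png')
cv2.imwrite('pics/w8a.png',cv2.resize(im[30:190,120:260],None,fx=5,fy=3.7,interpolation=cv2.INTER_CUBIC))
E
```

```text
time: 10.5
tool_pos: [493.2, -18.6, 93.7]
orientation: [[0.005, 0.905, 0.425], [0.001, 0.425, -0.905], [-1.0, 0.005, 0.002]]
wrist_force: [7.0, 2.1, 1.5]
opening: 0.131
```

View pics/w8.png

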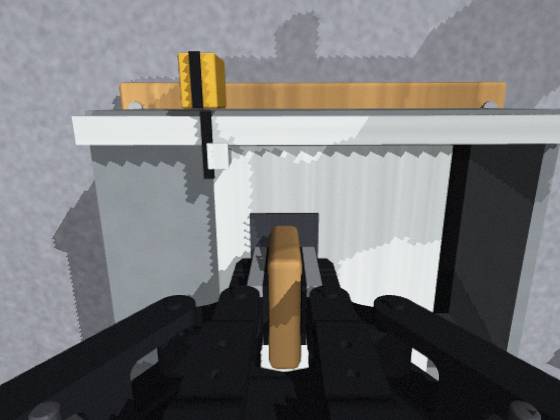

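View pics/w8a.png

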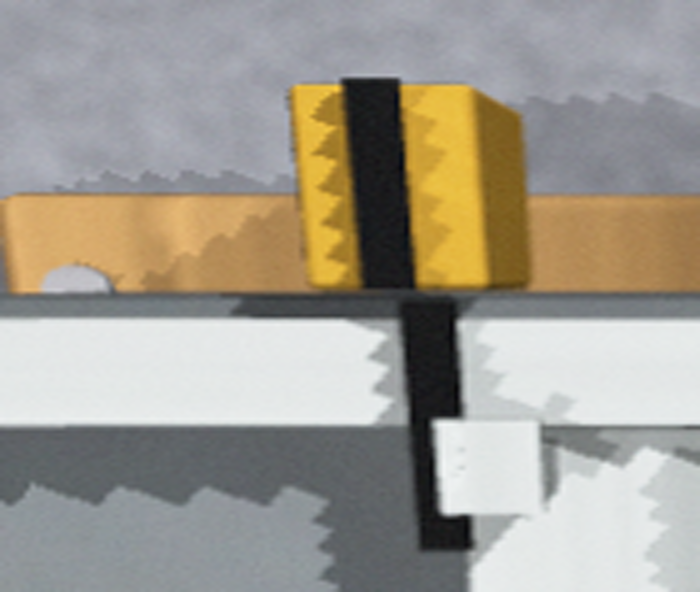

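Index (206,112) is still short of the line (197,107) by about 9 px, roughly 3 mm. The TCP also moved only 43.4 of the 46 mm, because of the spring load. I'll add 3 mm.

```bash
python3 - <<'E'
from h import *
c=dict(np.load('last_wrist.npz'))
A=lambda p:np.array(p,float)/[5,3.7]+[120,30]-.4
m=ray(c,A([[387,286],[372,82]]),94.5);i=ray(c,A([[430,305],[445,547]]),93.5)
u=np.array([np.cos(np.radians(24.9)),np.sin(np.radians(24.9))]);print((m[:,:2]@u).round(2),(i[:,:2]@u).round(2))
E
python3 -m pendant '[[[0,-1.5,0],[0,0,0],0.95],[[0,-3,0],[0,0,0],0.95],[[0,-3,0],[0,0,0],0.95],[[0,-3,0],[0,0,0],0.95],[[0,-3,0],[0,0,0],0.95],[[0,-3,0],[0,0,0],0.95]]' 60
python3 - <<'E'
from h import *
cam('wrist','w9.png')
im=cv2.imread('pics/w9.png')
cv2.imwrite('pics/w9a.png',cv2.resize(im[30:190,120:260],None,fx=5,fy=3.7,interpolation=cv2.INTER_CUBIC))
cam('scene','s9.png')
im=cv2.imread('pics/s9.png')
cv2.imwrite('pics/s9a.png',cv2.resize(im[180:290,175:295],None,fx=5.4,fy=5.4,interpolation=cv2.INTER_CUBIC))
E
```

```text
[406.44 406.55] [409.36 409.19]
time: 11.3
tool_pos: [490.7, -19.8, 93.7]
orientation: [[0.006, 0.905, 0.425], [0.001, 0.425, -0.905], [-1.0, 0.006, 0.002]]
wrist_force: [7.5, 2.1, 0.1]
opening: 0.134
```

View pics/w9a.png

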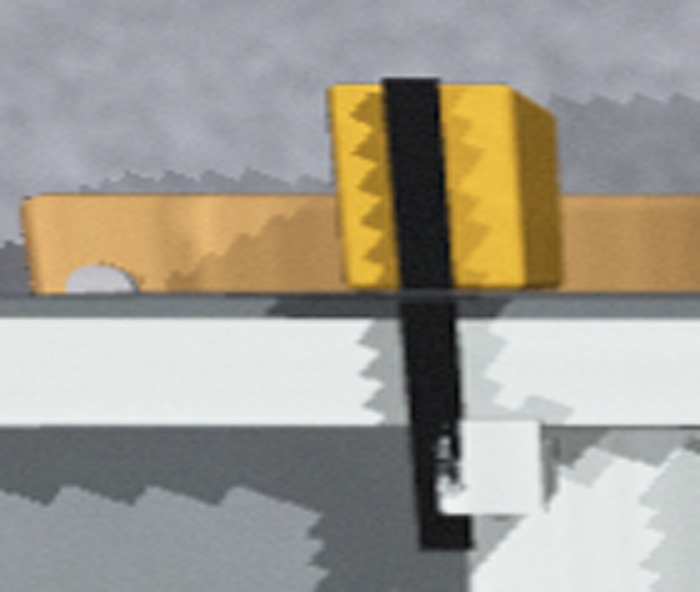

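View pics/s9a.png

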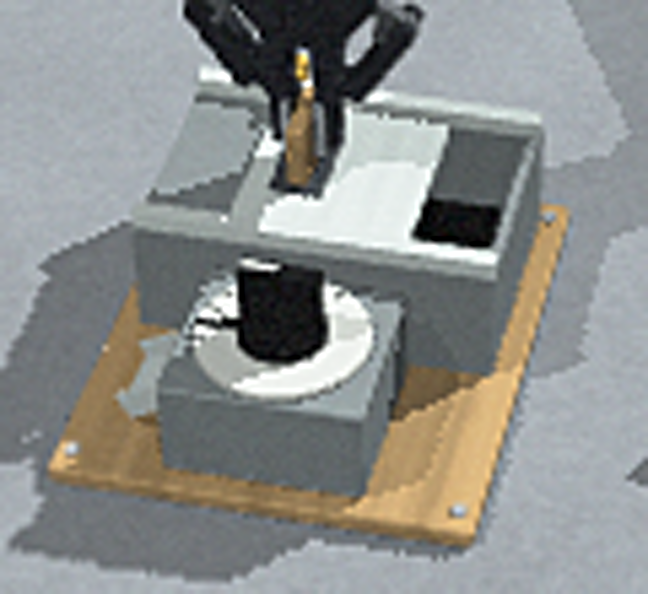

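The index lines up with the marker line (both at x≈426 in the zoom), and the pointer is still on the zero tick. I'll hold briefly to check for creep.

```bash
python3 -m pendant '[[[0,0,0],[0,0,0],0.95],[[0,0,0],[0,0,0],0.95],[[0,0,0],[0,0,0],0.95],[[0,0,0],[0,0,0],0.95],[[0,0,0],[0,0,0],0.95],[[0,0,0],[0,0,0],0.95],[[0,0,0],[0,0,0],0.95],[[0,0,0],[0,0,0],0.95]]' 60
python3 - <<'E'
from h import *
a=cv2.imread('pics/w9.png');cam('wrist','w10.png');b=cv2.imread('pics/w10.png')
im=b[30:190,120:260]
cv2.imwrite('pics/w10a.png',cv2.resize(im,None,fx=5,fy=3.7,interpolation=cv2.INTER_CUBIC))
E
```

```text
time: 12.4
tool_pos: [490.7, -19.8, 93.7]
orientation: [[0.006, 0.905, 0.425], [0.001, 0.425, -0.905], [-1.0, 0.006, 0.002]]
wrist_force: [7.2, 2.0, 0.1]
opening: 0.132
```

View pics/w10a.png

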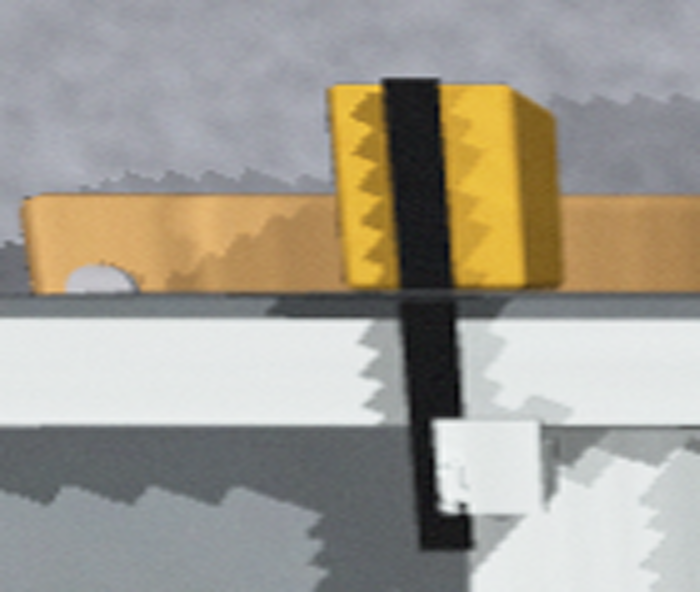

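No creep, the index and line are still level (x≈427), and the grip is firm. Handing in.

```bash
python3 -c "
from bench import r
print(r.close_job())"
```

```text
the job is handed in; nothing more can be done
None
```

I turned the portion knob about 0.565 rad onto the zero tick while the hatch was shut. I then pulled the hatch open by its handle and handed in at about 12.5 s, still holding it with a 60 N grip command.

- **Knob:** a close view after I let go showed the pointer on the zero tick, within about 0.03 rad. A scene view with the hatch open showed it still there.
- **Hatch:** the first 46 mm pull came out about 3 mm short because of the spring load, so I added 3 mm. The index then lined up with the marker line to within about 0.5 mm, judged by eye in the zoomed wrist picture.
- **Hold:** the tool position did not change over a further 1 s. The spring pulled on the wrist with about 7.5 N, and the gripper opening stayed at the handle's thickness.
- **Marker:** its position along the slide measured the same before and after the first 46 mm pull (406.6 against 406.5 mm). I did not measure it again after the last 3 mm.
- **Bystanders:** I planned the path clear of the pot, pliers and tray, but did not measure them again at the end.

No check failed or disagreed, apart from that 3 mm shortfall, which I corrected.

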